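# Rake deburring stones into an even layer on a tilting drain tray

## Task

The washed deburring stones lie heaped at the far end of the draining tray. Take the rake from its stand and draw stones from it right down into the near third, keeping the tines lightly on the tilted deck all the way (about 5 N, never over 15 N), and others to the middle, until all lie one deep, at least two in the near third, two within 3 cm of the middle of its length and two left in the far third; then hang the rake back in its stand. Touch the stones only with the rake and leave the things around the tray alone.

Things in the scene. Friction and masses are not known exactly. Their poses are not given: they have to be found in the camera images.
- tray: Draining tray, fixed: drip pan with blue side brackets that carry a bright slotted steel deck, open above, 270 x 150 mm inside, rim 22 mm high, 2 mm thick; side knobs reach out to 106 mm from the middle line. Origin on the bench under its middle; x along it from the near to the far end (+x, where the heap lies), z up. Thirds of its length: x from -135 to -45, -45 to +45, +45 to +135 mm
- deck_pivot (a point): Point on the middle line of the deck's floor over its pivot, 60 mm above the bench and 50 mm towards the far end from the tray's origin; turned like the tray. Here the deck tilts about the tray's y axis: it is clamped at an unknown slope of up to 0.06 rad, near end up or down, which no reading reports. The thin sheet dents if the tines press harder than 15 N
- rake: Hand rake with upright stem, 250 g: wooden grip, then a flat steel collar, a stem 10 mm thick and, 45 to 55 mm above the tips, a green head with nine sprung tines 4.4 mm thick, 13.5 mm apart, 112 mm wide over all. Origin on the stem's axis, level with the tips; z up the stem, x towards the tines. It is made to be drawn along its -x
- rake_grip (a point): Where to grip: on the axis of the wooden grip, 118 mm above the tips. The grip is 18 mm along the rake's x and 26 mm along its y, from 82 to 172 mm above the tips; best held by the faces that are 18 mm apart
- rake_tips (a point): Middle of the line of tine tips, 45 mm ahead of the stem's axis along the rake's +x; the last 34 mm of each tine run straight down. The head is sprung on the stem: the tips give about 1 mm per 5 N of steady vertical push, up to about 2 mm per 5 N while being drawn
- rake_collar (a point): Middle of the underside of the rake's collar (40 x 34 x 4 mm), on the stem's axis, 78 mm above the tips
- rake_stand: Dark steel stand, fixed: base plate 150 x 110 x 8 mm and a post with a level fork 100 mm above the bench. Origin on the bench under the stem of the hanging rake. The fork's slot, 16 mm wide, runs along the stand's x, closed towards -x (post side) and open towards +x. The rake hangs by its collar, tines under the fork towards +x, tips 22 mm above the bench
- stand_seat (a point): Top of the fork where the collar rests, 100 mm above the bench: the collar point lies here when the rake hangs home. Two lips 4 mm high stand 24 to 28 mm ahead of it on the prongs: the rake comes out when lifted 6 to 14 mm (higher, its head meets the fork from below) and moved at least 60 mm along the stand's +x; it goes back the same way
- stone0: One of nine alike brown ceramic deburring stones: a triangular block with rounded corners, 28 mm along each side, 20 mm thick, 30 g. Origin at its centre (10 mm above the deck when it lies flat)
- stone1: One of nine alike brown ceramic deburring stones: a triangular block with rounded corners, 28 mm along each side, 20 mm thick, 30 g. Origin at its centre (10 mm above the deck when it lies flat)
- stone2: One of nine alike brown ceramic deburring stones: a triangular block with rounded corners, 28 mm along each side, 20 mm thick, 30 g. Origin at its centre (10 mm above the deck when it lies flat)
- stone3: One of nine alike brown ceramic deburring stones: a triangular block with rounded corners, 28 mm along each side, 20 mm thick, 30 g. Origin at its centre (10 mm above the deck when it lies flat)
- stone4: One of nine alike brown ceramic deburring stones: a triangular block with rounded corners, 28 mm along each side, 20 mm thick, 30 g. Origin at its centre (10 mm above the deck when it lies flat)
- stone5: One of nine alike brown ceramic deburring stones: a triangular block with rounded corners, 28 mm along each side, 20 mm thick, 30 g. Origin at its centre (10 mm above the deck when it lies flat)
- stone6: One of nine alike brown ceramic deburring stones: a triangular block with rounded corners, 28 mm along each side, 20 mm thick, 30 g. Origin at its centre (10 mm above the deck when it lies flat)
- stone7: One of nine alike brown ceramic deburring stones: a triangular block with rounded corners, 28 mm along each side, 20 mm thick, 30 g. Origin at its centre (10 mm above the deck when it lies flat)
- stone8: One of nine alike brown ceramic deburring stones: a triangular block with rounded corners, 28 mm along each side, 20 mm thick, 30 g. Origin at its centre (10 mm above the deck when it lies flat)
- bolt_tin: Galvanised tin of nuts and bolts, 75 x 79 x 84 mm, origin under its middle: not to be disturbed
- weld_magnet: Red arrow-shaped welding magnet lying on the bench, 86 x 90 x 17 mm, origin under its middle: not to be disturbed
- paint_marker: Yellow and white paint marker lying on the bench, 18 x 126 x 16 mm, origin under its middle: not to be disturbed
Things that resemble listed ones, but are neither listed nor needed, are in the scene too. What is shaped like the stone7 but pink is not meant.

How it is judged:
By the outcome, as a careful person would: the job done as asked, in the order asked, and still so for the second after the job is handed in, with the robot touching nothing.
It also fails if it takes over 67 s, if anything falls off the work surface, if the arm or the gripper's body presses on something with over 40 N, if the wrist force passes 120 N, or if a joint passes its speed limit or range.

## Robot

A 6-joint arm with a two-finger parallel gripper is mounted at the origin on a cart in front of the work surface, level with it; the furniture and walls round the work are solid. World frame = base frame: x ahead of the robot, y to its left, z up, the work surface at z = 0. Lengths are in m, angles in degrees, forces in N, time in s.
With the tool pointing down it reaches from about 0.25 to 0.725 m from the base axis. Payload 9.7 kg.
Tool frame: the origin (TCP) lies midway between the tips of the shut fingers; the grasp point (between the pads) lies 19 mm behind it (bot.hold_point_z is the distance from the TCP to the grasp point, in m); z points along the fingers, y is the line along which they close (so a half turn about z gives the same grasp; the last joint's range is limited). The gripper opens to 85 mm and grips with 20 to 120 N. Pads are 22 mm wide; open, the fingers measure 114 mm over their backs; the gripper's body (76 mm by 85 mm) begins 54 mm behind the grasp point. The pads swing forward as they close: fully open they stand 13 mm farther back than shut.
Start: joints at [-71.276, 4.979, 10.078, 95.1, 0, 90], TCP at [0.177, -0.521, 0.205] pointing down, gripper open.
Joint ranges: [-179.16, 179.16], [-48.56, 103.87], [-65.8, 70.77], [-126.05, 130.52], [-82.76, 87.17], [-180, 180]. Speed limits (degrees/s): [127.2, 127.2, 147.25, 180, 180, 180].

## Interface

Orientations are given as [roll, pitch, yaw] about the fixed x, y, z axes, in that order (R = Rz(yaw) Ry(pitch) Rx(roll)).
In Python, from workcell import bot gives the robot as it stands.
- The arm moves only by the tool play_rows, never from a script. Its argument "steps" is a list that holds one entry, the list of rows, each a list of 4 numbers: the shift along the tool's x, y, z in m, then the turn about the tool's z in rad. In form: [[[tx, ty, tz, yaw], ...]]. A call has exactly 5 rows; each row shifts and turns the commanded pose from where the row before left it, along the tool's axes as they then stand; what a row does not reach is not made up. A row lasts 1/12 s, in which the tool goes at most 41.7 mm and 7.16 degrees, less where a joint would pass 70% of its speed; a pose out of reach is approached as far as the arm can. A call is refused whole if a number of a shift passes 0.0417 or a number of a turn 0.125, either way. A call with a gripper value outside its range is refused whole. "gripper" is the finger opening in m, from 0 to 0.0854, set as the call begins (left out, the last holds). The fingers move at their own pace and stop on an object; "squeeze" is the grip in N (left out, the last holds). Time passes only in rows, so rows that do not move let the fingers close, or fill a call up. It gives the time, the measured TCP pose, the force, the opening and the grip force at its end, in the units of the state.
- bot.get_obs(): the state, without advancing time (a new reading comes with each control period).
- bot.camera(name): name is "scene" or "top"; returns a dict with "img" (480x640x3 uint8, blue, green, red), "vfov" (degrees; the focal length in pixels is half the picture's height over the tangent of half this angle, whatever the lens; pixels are square), "cx", "cy" (the principal point, pixels), "xyz" and "attitude" of the camera in the world. Camera axes: x right, y down, z forward; pixel columns grow to the right and rows downward; lengths in m; the calibration is good to about 2 mm. A picture is of the moment at which its call begins. There is no depth.
- bot.job_done(): hands the job in; it is judged then, once.
The state is a dict: "time": time; "q": joint angles; "qd": joint speeds; "joint_efforts": joint torques, N m; "ee_pos": TCP position; "tcp_rot": TCP orientation; "wrist_force": force on the tool from outside, world axes, zero at the start; "torque": the same for the moment, N m; "opening": finger opening in m; "grasp_force": force on a finger pad.
Only numpy, scipy, OpenCV 4.12 (cv2) and the standard library are available. Lean on these libraries where they do the work, as an engineer would, in place of code of your own. Each camera call takes 0.05 s, during which the arm holds its last target. There are 200 camera calls.

## Working session

There is one attempt and no reset: what is moved stays moved. The work goes in short steps, Python scripts to look and compute and a tool call to move; the robot and the scene stay as the last step left them, time stands still between calls to the robot, and variables do not carry over. Pictures are saved under pics/ and viewed, at most 10 in all, crops included, and the job is handed in when it is done.

Besides the shell and the picture viewer there is one more tool, called after "Request:" by a JSON object that holds its "name" and its "arguments". play_rows: Moves the arm, as the interface text tells. Its arguments: {"type":"object","properties":{"steps":{"type":"array","items":{"type":"array","items":{"type":"array","items":{"type":"number"}}}},"gripper":{"type":"number"},"squeeze":{"type":"number"}},"required":["steps"]}

```bash
mkdir -p pics; cat > h.py <<'E'
import numpy as np, cv2
from scipy.spatial.transform import Rotation as R
from workcell import bot
def cam(name,save=None):
    c=bot.camera(name)
    if save: cv2.imwrite('pics/'+save,c['img'])
    return c
def Rm(c):
    return R.from_euler('xyz',c['attitude'],degrees=True).as_matrix()
def ray(c,u,v):
    f=240/np.tan(np.radians(c['vfov'])/2)
    d=Rm(c)@np.array([(u-c['cx'])/f,(v-c['cy'])/f,1.]); return np.array(c['xyz']),d
def at(c,u,v,z):
    o,d=ray(c,u,v); return o+d*(z-o[2])/d[2]
def proj(c,p):
    f=240/np.tan(np.radians(c['vfov'])/2)
    q=Rm(c).T@(np.array(p)-np.array(c['xyz'])); return q[0]/q[2]*f+c['cx'],q[1]/q[2]*f+c['cy']
E
python3 - <<'E'
from h import *
for n in('scene','top'):
    c=cam(n,n+'0.png'); print(n,{k:v for k,v in c.items() if k!='img'})
print(bot.get_obs())
E
```

```text
scene {'vfov': 43.54469429317375, 'cx': 318.4701877271035, 'cy': 250.53748862659347, 'xyz': array([0.15385744, 0.72439449, 0.83811793]), 'attitude': array([-131.32900883,    0.57080022, -151.27996071])}
top {'vfov': 56.323070791159445, 'cx': 314.6203031201372, 'cy': 230.43928662846307, 'xyz': array([ 0.33862388, -0.00594209,  1.20108365]), 'attitude': array([-167.4246507 ,    0.40755881,  -93.42986522])}
{'time': 0.1, 'q': array([-7.12779487e+01,  5.00792885e+00,  1.00386893e+01,  9.50980908e+01,
        4.67723774e-04,  9.00001171e+01]), 'qd': array([ 0.01838189, -0.09627256,  0.18184647,  0.1084444 , -0.02330348,
        0.02167714]), 'joint_efforts': array([ 1.26001800e-03, -5.21558082e+01,  4.65656984e+01,  1.59427605e-02,
        2.88774368e-05,  2.93061021e-05]), 'ee_pos': array([ 0.17646694, -0.52068123,  0.20415143]), 'tcp_rot': array([-1.79932670e+02, -4.67585845e-04,  1.87219336e+01]), 'wrist_force': array([-0.25150741,  0.01997315, -0.03581809]), 'torque': array([ 0.013351  ,  0.00112404, -0.02443916]), 'grasp_force': 0.0, 'opening': 0.08503996614303813}
```

View pics/top0.png

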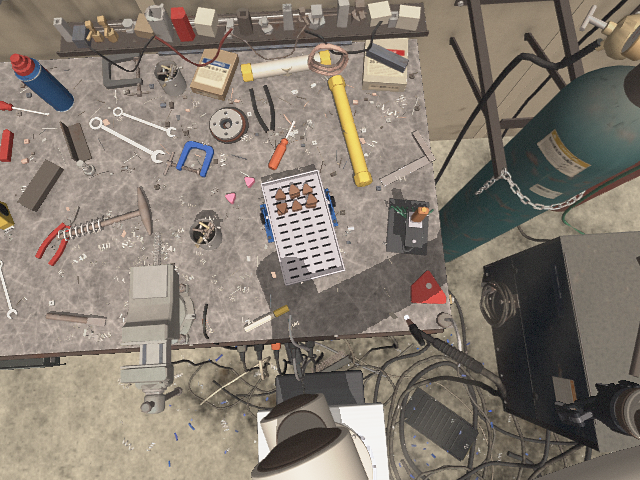

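View pics/scene0.png

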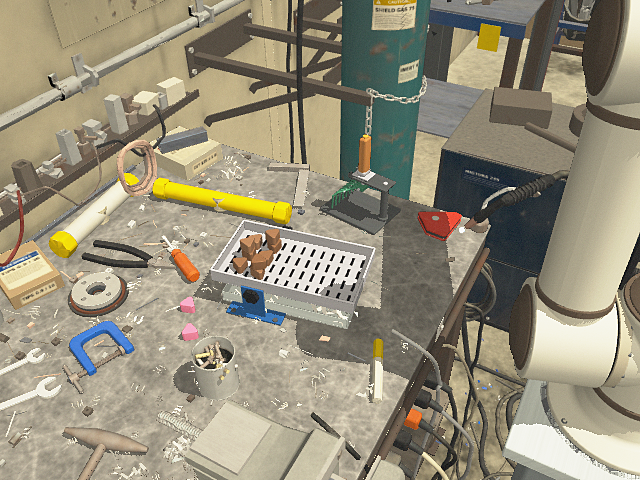

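The top view shows the tray around (302,227) with the heap at (296,198), the rake and stand at (410,225), the tin at (206,228), the marker at (266,318) and the magnet at (428,290). The pink look-alikes are at (231,197) and (249,182). The scene view shows the rake's orange grip at (364,155) on the stand at (362,205), and the heap at (258,250). I'll crop in closer.

```bash
python3 - <<'E'
import cv2,numpy as np
a=cv2.imread('pics/top0.png')[160:300,245:445]; b=cv2.imread('pics/scene0.png')[125:335,200:410]
cv2.imwrite('pics/c1.png',cv2.resize(a,None,fx=4,fy=4,interpolation=cv2.INTER_CUBIC))
cv2.imwrite('pics/c2.png',cv2.resize(b,None,fx=2.8,fy=2.8,interpolation=cv2.INTER_CUBIC))
E
```

```text
(no output)
```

View pics/c1.png

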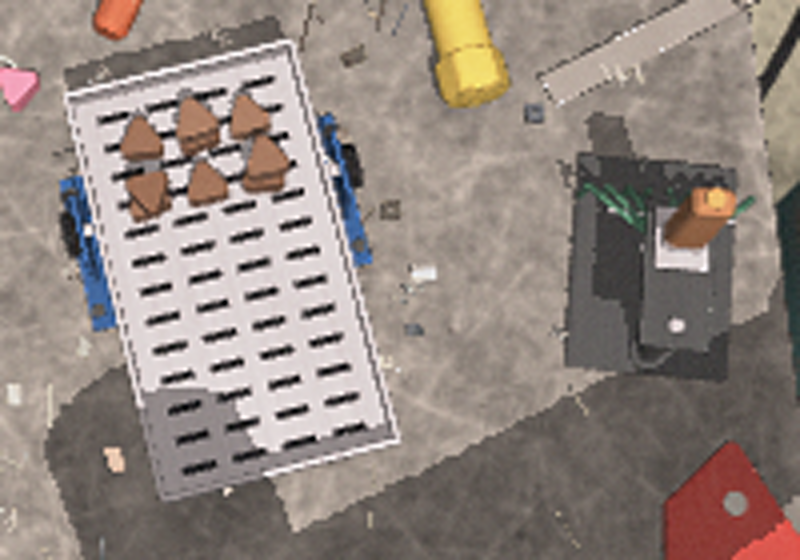

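View pics/c2.png

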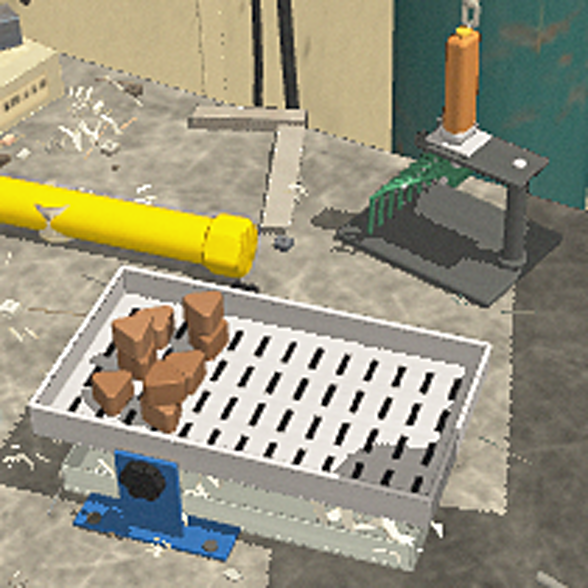

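The stones are stacked two deep in c1, with their tops at crop pixels (200,125), (265,165) and (148,195). The rim corners are (67,95), (293,42), (397,440) and (163,498). The collar is at (683,238) and the fork opens up the picture, away from the robot. In c2 the rim corners are (124,268), (490,345), (428,495) and (30,407). The only rake in view is the one on the stand.

```bash
python3 - <<'E'
from h import *
t=cam('top');s=cam('scene')
T=lambda p:(p[0]/4+245-.375,p[1]/4+160-.375); S=lambda p:(p[0]/2.8+200-.3,p[1]/2.8+125-.3)
def tri(p,q):
    o1,d1=ray(t,*T(p));o2,d2=ray(s,*S(q)); A=np.array([d1,-d2]).T
    k=np.linalg.lstsq(A,o2-o1,rcond=None)[0]; a,b=o1+k[0]*d1,o2+k[1]*d2
    return (a+b)/2,np.linalg.norm(a-b)
for n,p,q in [('FL',(67,95),(30,407)),('FR',(293,42),(124,268)),('NR',(397,440),(490,345)),('NL',(163,498),(428,495)),('griptop',(714,198),(463,33)),('collar',(683,238),(464,140)),('stone knob',(677,325),(520,163))]:
    x,e=tri(p,q); print(n,x.round(4),round(e,4))
for n,p in [('FL',(67,95)),('FR',(293,42)),('NR',(397,440)),('NL',(163,498))]: print(n,at(t,*T(p),.082)[:2].round(4))
for p in [(580,152),(735,165),(727,380),(565,365)]: print('base',at(t,*T(p),.008)[:2].round(4))
for p in [(657,207),(710,210),(706,270),(653,268)]: print('collar',at(t,*T(p),.104)[:2].round(4))
print('griptop',at(t,*T((714,198)),.194)[:2])
E
```

```text
FL [0.7213 0.1182 0.0854] 0.0012
FR [ 0.7481 -0.0314  0.0866] 0.0012
NR [ 0.4821 -0.0802  0.0848] 0.0018
NL [0.4553 0.0677 0.0866] 0.0003
griptop [ 0.596  -0.2659  0.1987] 0.0024
collar [ 0.594  -0.2684  0.1043] 0.0059
stone knob [ 0.5402 -0.2576  0.1065] 0.002
FL [0.723  0.1188]
FR [ 0.7504 -0.0312]
NR [ 0.4833 -0.0801]
NL [0.4559 0.068 ]
base [ 0.685  -0.2262]
base [ 0.669 -0.332]
base [ 0.5198 -0.3094]
base [ 0.5367 -0.2018]
collar [ 0.618  -0.2535]
collar [ 0.614  -0.2867]
collar [ 0.5755 -0.2798]
collar [ 0.5788 -0.2469]
griptop [ 0.59845772 -0.26676112]
```

Tray: centre (0.602, 0.019), yaw about 10.5°, 274 x 154 mm over the rim, which fits. Rake: stem at (0.597, -0.267), yaw about -9°. Its collar at z 0.104 and grip top at about 0.195 both agree with the description. I'll turn the tool to yaw 81° while rising.

Request:
{"name": "play_rows", "arguments": {"steps": [[[0,0,-0.006,-0.1087],[0,0,-0.006,-0.1087],[0,0,-0.006,-0.1087],[0,0,-0.006,-0.1087],[0,0,-0.006,-0.1087]]], "gripper": 0.085}}

```text
time: 0.62
ee_pos: [0.1765, -0.5208, 0.2349]
tcp_rot: [-180.0, -0.0, 50.2]
wrist_force: [-0.4, -0.1, -0.0]
opening: 0.0851
grasp_force: 0.0
```

Request:
{"name": "play_rows", "arguments": {"steps": [[[0,0,-0.006,-0.1087],[0,0,-0.006,-0.1087],[0,0,-0.006,-0.1087],[0,0,-0.006,-0.1087],[0,0,-0.006,-0.1087]]]}}

```text
time: 1.03
ee_pos: [0.1765, -0.5208, 0.2649]
tcp_rot: [-180.0, -0.0, 81.3]
wrist_force: [-0.9, -0.0, 0.7]
opening: 0.0852
grasp_force: 0.0
```

Request:
{"name": "play_rows", "arguments": {"steps": [[[0.0295,0.013,0,0],[0.0295,0.013,0,0],[0.0295,0.013,0,0],[0.0295,0.013,0,0],[0.0295,0.013,0,0]]]}}

```text
time: 1.45
ee_pos: [0.2642, -0.384, 0.2646]
tcp_rot: [-180.0, -0.0, 81.0]
wrist_force: [0.3, -0.8, 1.3]
opening: 0.0852
grasp_force: 0.0
```

Request:
{"name": "play_rows", "arguments": {"steps": [[[0.0295,0.013,0,0],[0.0295,0.013,0,0],[0.0295,0.013,0,0],[0.0295,0.013,0,0],[0.0295,0.013,0,0]]]}}

```text
time: 1.87
ee_pos: [0.3515, -0.2484, 0.2648]
tcp_rot: [180.0, 0.0, 81.0]
wrist_force: [0.7, 0.6, -0.7]
opening: 0.0851
grasp_force: 0.0
```

Request:
{"name": "play_rows", "arguments": {"steps": [[[0.0022,0.0247,0,0],[0.0022,0.0247,0,0],[0.0022,0.0247,0,0],[0.0022,0.0247,0,0],[0.0022,0.0247,0,0]]]}}

```text
time: 2.28
ee_pos: [0.476, -0.258, 0.2646]
tcp_rot: [-180.0, 0.0, 81.0]
wrist_force: [1.2, 0.9, 0.3]
opening: 0.0848
grasp_force: 0.0
```

Request:
{"name": "play_rows", "arguments": {"steps": [[[0.0022,0.0247,0,0],[0.0022,0.0247,0,0],[0.0022,0.0247,0,0],[0.0022,0.0247,0,0],[0.0022,0.0247,0,0]]]}}

```text
time: 2.7
ee_pos: [0.5996, -0.2667, 0.2644]
tcp_rot: [-180.0, -0.0, 81.0]
wrist_force: [1.0, 0.1, 0.4]
opening: 0.0855
grasp_force: 0.0
```

Request:
{"name": "play_rows", "arguments": {"steps": [[[0,-0.0005,0.02,0],[0,-0.0005,0.02,0],[0,-0.0005,0.02,0],[0,-0.0005,0.02,0],[0,-0.0005,0.02,0]]]}}

```text
time: 3.12
ee_pos: [0.5959, -0.2663, 0.1633]
tcp_rot: [-180.0, -0.0, 81.0]
wrist_force: [0.7, -0.3, 1.1]
opening: 0.0848
grasp_force: 0.0
```

Request:
{"name": "play_rows", "arguments": {"steps": [[[0,0,0.012,0],[0,0,0.012,0],[0,0,0.01,0],[0,0,0.007,0],[0,0,0,0]]]}}

```text
time: 3.53
ee_pos: [0.5955, -0.2661, 0.122]
tcp_rot: [-179.9, -0.0, 81.0]
wrist_force: [-0.5, 0.4, 0.1]
opening: 0.0847
grasp_force: 0.0
```

Request:
{"name": "play_rows", "arguments": {"steps": [[[0,0,0,0],[0,0,0,0],[0,0,0,0],[0,0,0,0],[0,0,0,0]]], "gripper": 0.0, "squeeze": 80}}

```text
time: 3.95
ee_pos: [0.5962, -0.2664, 0.1243]
tcp_rot: [180.0, 0.0, 81.0]
wrist_force: [0.6, 0.7, -0.3]
opening: 0.0248
grasp_force: 0.0
```

Request:
{"name": "play_rows", "arguments": {"steps": [[[0,0,0,0],[0,0,0,0],[0,0,0,0],[0,0,0,0],[0,0,0,0]]]}}

```text
time: 4.37
ee_pos: [0.5962, -0.2664, 0.1242]
tcp_rot: [180.0, 0.0, 81.0]
wrist_force: [-0.3, 0.1, 4.6]
opening: 0.0168
grasp_force: 79.9
```

```bash
python3 - <<'E'
from h import *
a=cam('top')['img'][160:300,345:465]; b=cam('scene')['img'][90:240,300:450]
o=np.hstack([cv2.resize(a,(400,467)),cv2.resize(b,(400,467)[:0] or (400,400))[:400] if 0 else cv2.resize(b,(400,467))])
cv2.imwrite('pics/g.png',o); print(bot.get_obs())
E
```

```text
{'time': 4.4667, 'q': array([-2.40778767e+01,  1.84670510e+01,  1.68593075e+01,  8.83454578e+01,
       -8.01552528e-04,  7.49159585e+01]), 'qd': array([ 0.01757819, -0.10258557, -0.03072475,  0.01905564,  0.14631954,
        0.03108131]), 'joint_efforts': array([-6.08873949e-02, -6.43560147e+01,  4.44381738e+01,  3.17119556e-01,
        1.59038196e-02,  1.20480843e-03]), 'ee_pos': array([ 0.59622884, -0.26643459,  0.12419746]), 'tcp_rot': array([1.79955022e+02, 1.29526347e-02, 8.10061594e+01]), 'wrist_force': array([ 0.49044455, -0.75600959,  3.7048271 ]), 'torque': array([-0.09716755, -0.06027279, -0.03793887]), 'grasp_force': 79.9031674861908, 'opening': 0.01713002056857423}
```

View pics/g.png

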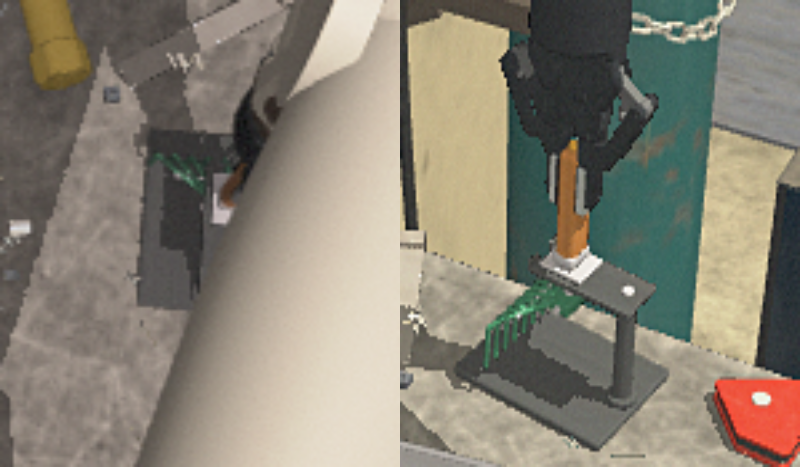

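The grip holds (opening 17 mm, 80 N) with the rake seated. Home TCP is (0.596, -0.266, 0.124) at yaw 81°, so the tips are 0.102 m below the TCP. Next I lift 10 mm, slide out 66 mm and rise.

Request:
{"name": "play_rows", "arguments": {"steps": [[[0,0,-0.005,0],[0,0,-0.005,0],[0,0.006,0,0],[0,0.012,0,0],[0,0.012,0,0]]]}}

```text
time: 4.88
ee_pos: [0.6261, -0.2711, 0.1339]
tcp_rot: [-180.0, -0.0, 81.0]
wrist_force: [-0.3, -0.1, -2.4]
opening: 0.0172
grasp_force: 79.2
```

Request:
{"name": "play_rows", "arguments": {"steps": [[[0,0.012,0,0],[0,0.012,0,0],[0,0.012,0,0],[0,0,0,0],[0,0,-0.01,0]]]}}

```text
time: 5.3
ee_pos: [0.6607, -0.2762, 0.1408]
tcp_rot: [-179.7, -0.1, 81.0]
wrist_force: [0.4, -0.2, -3.6]
opening: 0.0173
grasp_force: 79.3
```

Request:
{"name": "play_rows", "arguments": {"steps": [[[0,0,-0.024,0],[0,0,-0.024,0],[0,0,-0.024,0],[0,0,-0.024,0],[0,0,-0.024,0]]]}}

```text
time: 5.72
ee_pos: [0.6602, -0.2765, 0.2663]
tcp_rot: [180.0, 0.0, 81.0]
wrist_force: [0.2, -0.4, -2.3]
opening: 0.017
grasp_force: 79.4
```

```bash
cat >> h.py <<'E'
O=np.array([.602,.019]);TH=np.radians(10.5)
ex=np.array([np.cos(TH),np.sin(TH)]);ey=np.array([-ex[1],ex[0]])
def tray(p): d=np.array(p)[:2]-O; return d@ex,d@ey
E
python3 - <<'E'
from h import *
t=cam('top'); T=lambda p:(p[0]/4+245-.375,p[1]/4+160-.375)
for p,z in [((142,133),.08),((197,115),.10),((250,110),.08),((148,187),.10),((207,180),.08),((266,157),.10)]: print(np.array(tray(at(t,*T(p),z)))*1000)
print(bot.get_obs()['wrist_force'],bot.get_obs()['ee_pos'])
f=[]
for i in range(4): cam('scene'); f.append(bot.get_obs()['wrist_force'])
print(np.round(f,1))
p=np.array([*(O-.045*ex)]); d=p-bot.get_obs()['ee_pos'][:2]
y=np.radians(100.5);print(d@[np.cos(y),np.sin(y)],d@[np.sin(y),-np.cos(y)])
cv2.imwrite('pics/lift.png',cam('scene')['img'][60:360,180:500])
E
```

```text
[100.56915553  34.23640231]
[97.25605526 -2.9822348 ]
[ 98.70816136 -37.92737346]
[58.13569212 38.39707819]
[59.27113949  0.43561271]
[ 59.1998936  -39.29204883]
[-2.68661613  1.54884024  1.45712287] [ 0.66055577 -0.27662108  0.2717146 ]
[[ 0.2  0.3 -1.5]
 [ 0.5 -0.  -2.7]
 [ 0.3 -0.8 -4. ]
 [-0.3  0.3 -2.9]]
0.30149373422229553 -0.04910201424406715
```

Two rows lie at x ≈ 99 and 59 mm with columns at y ≈ +36, 0 and -38. The tops are on far-centre, near-left and near-right. I'll probe the deck first, over the tray middle with tips at x = 0.

Request:
{"name": "play_rows", "arguments": {"steps": [[[0,0,0,-0.085],[0,0,0,-0.085],[0,0,0,-0.085],[0,0,0,-0.085],[0,0,0,0]]]}}

```text
time: 6.43
ee_pos: [0.6607, -0.2765, 0.2622]
tcp_rot: [-179.9, -0.1, 100.7]
wrist_force: [0.2, -0.2, -2.2]
opening: 0.017
grasp_force: 79.5
```

Request:
{"name": "play_rows", "arguments": {"steps": [[[0.03,-0.005,0,0],[0.03,-0.005,0,0],[0.03,-0.005,0,0],[0.03,-0.005,0,0],[0.03,-0.005,0,0]]]}}

```text
time: 6.85
ee_pos: [0.6079, -0.1324, 0.2625]
tcp_rot: [-179.9, -0.0, 100.3]
wrist_force: [0.4, 0.1, -0.9]
opening: 0.017
grasp_force: 79.6
```

Request:
{"name": "play_rows", "arguments": {"steps": [[[0.03,-0.005,0.006,0],[0.03,-0.005,0.006,0],[0.03,-0.005,0.006,0],[0.03,-0.005,0.006,0],[0.03,-0.005,0.006,0]]]}}

```text
time: 7.27
ee_pos: [0.5559, 0.0104, 0.2324]
tcp_rot: [-179.9, -0.0, 100.3]
wrist_force: [1.2, 0.1, -2.0]
opening: 0.0168
grasp_force: 79.6
```

Request:
{"name": "play_rows", "arguments": {"steps": [[[0,0,0.018,0],[0,0,0.018,0],[0,0,0.018,0],[0,0,0.014,0],[0,0,0,0]]]}}

```text
time: 7.68
ee_pos: [0.5553, 0.0093, 0.1618]
tcp_rot: [-179.7, -0.1, 100.3]
wrist_force: [-0.8, 0.2, -2.4]
opening: 0.0171
grasp_force: 79.7
```

Request:
{"name": "play_rows", "arguments": {"steps": [[[0,0,0,0],[0,0,0,0],[0,0,0,0],[0,0,0.001,0],[0,0,0,0]]]}}

```text
time: 8.1
ee_pos: [0.5577, 0.0092, 0.1653]
tcp_rot: [180.0, 0.0, 100.5]
wrist_force: [-0.4, -0.1, -2.2]
opening: 0.0173
grasp_force: 79.7
```

```bash
python3 - <<'E'
from h import *
a=cam('scene')['img'][110:350,190:430]
cv2.imwrite('pics/p.png',cv2.resize(a,(600,600),interpolation=cv2.INTER_CUBIC)); o=bot.get_obs(); print(o['ee_pos'],o['wrist_force'],np.array(tray(o['ee_pos'])))
E
```

```text
[0.55765835 0.00919334 0.16517308] [-0.28474891  0.12320364 -0.8018107 ] [-0.04538627 -0.00156182]
```

View pics/p.png

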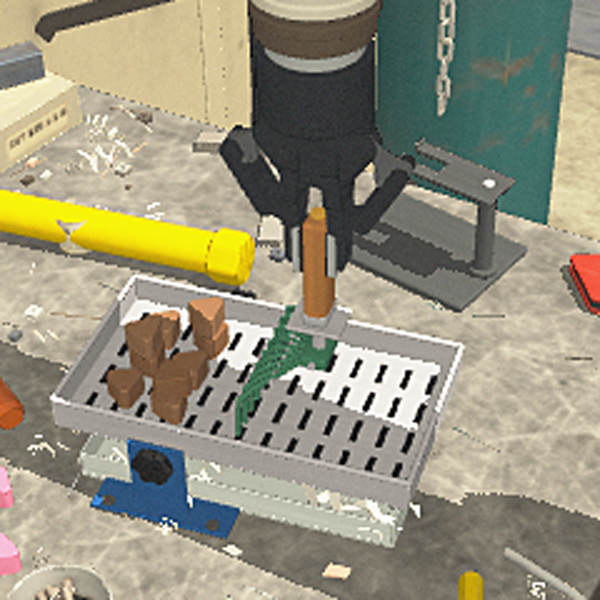

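The rake is straight in the hand, with its tines above the deck at about picture x = 240-290, just ahead of the heap. I'll creep down to find contact.

Request:
{"name": "play_rows", "arguments": {"steps": [[[0,0,0.001,0],[0,0,0,0],[0,0,0.001,0],[0,0,0,0],[0,0,0,0]]]}}

```text
time: 8.57
ee_pos: [0.5574, 0.0092, 0.1627]
tcp_rot: [-180.0, -0.0, 100.5]
wrist_force: [0.3, -0.2, -2.5]
opening: 0.0172
grasp_force: 79.7
```

Request:
{"name": "play_rows", "arguments": {"steps": [[[0,0,0.001,0],[0,0,0,0],[0,0,0,0],[0,0,0,0],[0,0,0,0]]]}}

```text
time: 8.98
ee_pos: [0.5574, 0.0092, 0.1618]
tcp_rot: [180.0, -0.0, 100.5]
wrist_force: [0.0, 0.5, -1.8]
opening: 0.017
grasp_force: 79.7
```

Request:
{"name": "play_rows", "arguments": {"steps": [[[0,0,0.001,0],[0,0,0,0],[0,0,0.0005,0],[0,0,0,0],[0,0,0,0]]]}}

```text
time: 9.4
ee_pos: [0.5574, 0.0092, 0.1605]
tcp_rot: [180.0, -0.0, 100.5]
wrist_force: [-1.0, -0.2, -0.1]
opening: 0.017
grasp_force: 80.2
```

Request:
{"name": "play_rows", "arguments": {"steps": [[[0,0,0.001,0],[0,0,0,0],[0,0,0,0],[0,0,0,0],[0,0,0,0]]]}}

```text
time: 9.82
ee_pos: [0.5572, 0.0092, 0.16]
tcp_rot: [180.0, 0.0, 100.5]
wrist_force: [-4.4, -0.6, 4.3]
opening: 0.0169
grasp_force: 80.7
```

Contact at tips x = 0 comes at TCP z ≈ 0.161, with about 6.8 N at 0.160. Next probe is at x = -100.

Request:
{"name": "play_rows", "arguments": {"steps": [[[0,0,-0.012,0],[0,-0.02,0,0],[0,-0.02,0,0],[0,-0.02,0,0],[0,-0.02,0,0]]]}}

```text
time: 10.23
ee_pos: [0.478, -0.0054, 0.1708]
tcp_rot: [-180.0, -0.0, 100.5]
wrist_force: [-0.2, 0.8, -0.9]
opening: 0.0171
grasp_force: 80.0
```

Request:
{"name": "play_rows", "arguments": {"steps": [[[0,-0.02,0,0],[0,0,0.004,0],[0,0,0.001,0],[0,0,0,0],[0,0,0,0]]]}}

```text
time: 10.65
ee_pos: [0.4597, -0.0089, 0.166]
tcp_rot: [-180.0, -0.0, 100.5]
wrist_force: [-0.8, -0.9, -2.6]
opening: 0.0173
grasp_force: 80.0
```

Request:
{"name": "play_rows", "arguments": {"steps": [[[0,0,0.001,0],[0,0,0,0],[0,0,0.001,0],[0,0,0,0],[0,0,0,0]]]}}

```text
time: 11.07
ee_pos: [0.4592, -0.0089, 0.1641]
tcp_rot: [-180.0, -0.0, 100.5]
wrist_force: [0.6, -0.2, -2.7]
opening: 0.017
grasp_force: 80.0
```

Request:
{"name": "play_rows", "arguments": {"steps": [[[0,0,0.001,0],[0,0,0,0],[0,0,0.001,0],[0,0,0,0],[0,0,0,0]]]}}

```text
time: 11.48
ee_pos: [0.4591, -0.009, 0.1623]
tcp_rot: [-180.0, 0.0, 100.5]
wrist_force: [0.3, -0.3, -2.0]
opening: 0.0173
grasp_force: 80.0
```

Request:
{"name": "play_rows", "arguments": {"steps": [[[0,0,0.001,0],[0,0,0,0],[0,0,0,0],[0,0,0,0],[0,0,0,0]]]}}

```text
time: 11.9
ee_pos: [0.4591, -0.009, 0.1613]
tcp_rot: [180.0, 0.0, 100.5]
wrist_force: [0.3, 0.4, -2.0]
opening: 0.0166
grasp_force: 80.0
```

Request:
{"name": "play_rows", "arguments": {"steps": [[[0,0,0.001,0],[0,0,0,0],[0,0,0.001,0],[0,0,0,0],[0,0,0,0]]]}}

```text
time: 12.32
ee_pos: [0.4591, -0.009, 0.1593]
tcp_rot: [-180.0, 0.0, 100.5]
wrist_force: [-0.0, -0.5, -3.0]
opening: 0.0171
grasp_force: 80.0
```

Request:
{"name": "play_rows", "arguments": {"steps": [[[0,0,0.001,0],[0,0,0,0],[0,0,0,0],[0,0,0,0],[0,0,0,0]]]}}

```text
time: 12.73
ee_pos: [0.459, -0.009, 0.1585]
tcp_rot: [180.0, 0.0, 100.5]
wrist_force: [-4.1, 0.3, 3.7]
opening: 0.0167
grasp_force: 81.0
```

The deck is nearly level, with a slope of about +0.015 and the near end lower. Stroke A runs with the tips raised 27 mm and inserted at x = 82, to push the two tops off the front row.

Request:
{"name": "play_rows", "arguments": {"steps": [[[0,0,-0.023,0],[0,0,-0.023,0],[0,0,-0.023,0],[0,0,-0.023,0],[0,0.0,0,0]]]}}

```text
time: 13.15
ee_pos: [0.4604, -0.0089, 0.2541]
tcp_rot: [179.7, 0.1, 100.5]
wrist_force: [0.7, -0.8, -1.7]
opening: 0.0168
grasp_force: 80.0
```

Request:
{"name": "play_rows", "arguments": {"steps": [[[0.0015,0.036,0,0],[0,0.036,0,0],[0,0.036,0,0],[0,0.036,0,0],[0,0.036,0,0]]]}}

```text
time: 13.57
ee_pos: [0.6375, 0.0257, 0.2488]
tcp_rot: [-180.0, -0.0, 100.5]
wrist_force: [0.3, -0.1, -1.9]
opening: 0.017
grasp_force: 80.2
```

Request:
{"name": "play_rows", "arguments": {"steps": [[[0,0.003,0,0],[0,0,0.016,0],[0,0,0.02,0],[0,0,0.02,0],[0,0,0.005,0]]]}}

```text
time: 13.98
ee_pos: [0.6378, 0.0258, 0.1843]
tcp_rot: [-179.7, -0.1, 100.5]
wrist_force: [-0.7, -0.2, -3.5]
opening: 0.0173
grasp_force: 80.7
```

Request:
{"name": "play_rows", "arguments": {"steps": [[[0,0,0,0],[0,-0.005,0,0],[0,-0.005,0,0],[0,-0.005,0,0],[0,-0.005,0,0]]]}}

```text
time: 14.4
ee_pos: [0.619, 0.022, 0.1906]
tcp_rot: [179.9, 0.0, 100.5]
wrist_force: [0.1, -0.5, -1.8]
opening: 0.0168
grasp_force: 80.6
```

Request:
{"name": "play_rows", "arguments": {"steps": [[[0,-0.006,0,0],[0,-0.006,0,0],[0,-0.006,0,0],[0,0,0,0],[0,0,0,0]]]}}

```text
time: 14.82
ee_pos: [0.6012, 0.0188, 0.1896]
tcp_rot: [180.0, 0.0, 100.5]
wrist_force: [0.0, 0.5, -2.4]
opening: 0.0169
grasp_force: 80.7
```

```bash
python3 - <<'E'
from h import *
a=cam('scene')['img'][200:340,195:385]; b=cam('top')['img'][165:290,250:350]
cv2.imwrite('pics/A.png',np.hstack([cv2.resize(a,None,fx=2.6,fy=2.6,interpolation=cv2.INTER_CUBIC),cv2.resize(b,(291,364),interpolation=cv2.INTER_CUBIC)])); o=bot.get_obs(); print(o['ee_pos'],o['wrist_force'],np.array(tray(o['ee_pos'])))
E
```

```text
[0.60151665 0.01889674 0.18928778] [ 1.8017568  -0.99481591 -2.66899382] [-4.94071257e-04 -1.34447497e-05]
```

View pics/A.png

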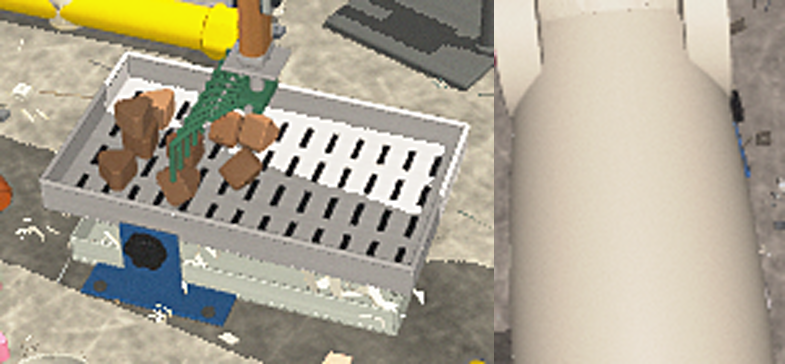

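Both tops fell clear: the fallen stones are at (240,168) and (258,132). The front row is at (180,185), (185,145) and (228,130), and the far-centre stack still stands at (135,120).

```bash
python3 - <<'E'
from h import *
c=cam('scene')
for n,p in [('fallL',(240,168)),('fallR',(258,132)),('frontL',(180,185)),('frontC',(187,147)),('frontR',(226,130)),('farL',(118,168)),('farC',(138,140)),('farR',(160,106))]:
    print(n,np.round(np.array(tray(at(c,195+p[0]/2.6,200+p[1]/2.6,.07)))*1000))
for x in(40,30,20): print(x,[np.round((np.array(proj(c,[*(O+x/1000*ex+y*ey),.060]))-[195,200])*2.6) for y in(.05,-.05)])
E
```

```text
fallL [12.  4.]
fallR [ 13. -37.]
frontL [47. 34.]
frontC [57. -6.]
frontR [ 36. -32.]
farL [96. 31.]
farC [95. -2.]
farR [ 94. -43.]
40 [array([181., 212.]), array([231., 124.])]
30 [array([194., 215.]), array([243., 127.])]
20 [array([207., 218.]), array([255., 129.])]
```

Request:
{"name": "play_rows", "arguments": {"steps": [[[0,0,-0.01,0],[0,-0.01,0,0],[0,-0.008,0,0],[0,0,0.008,0],[0,0,0,0]]]}}

```text
time: 15.38
ee_pos: [0.5834, 0.0156, 0.1901]
tcp_rot: [-179.9, -0.0, 100.5]
wrist_force: [0.1, -0.6, -3.0]
opening: 0.0168
grasp_force: 80.5
```

Request:
{"name": "play_rows", "arguments": {"steps": [[[0,0,0.003,0],[0,0,0.003,0],[0,0,0.003,0],[0,0,0,0],[0,0,0,0]]]}}

```text
time: 15.8
ee_pos: [0.5836, 0.0156, 0.1819]
tcp_rot: [-180.0, -0.0, 100.5]
wrist_force: [0.0, -0.3, -2.8]
opening: 0.0172
grasp_force: 80.9
```

Request:
{"name": "play_rows", "arguments": {"steps": [[[0,0,0.002,0],[0,0,0.002,0],[0,0,0,0],[0,0,0,0],[0,0,0,0]]]}}

```text
time: 16.22
ee_pos: [0.5836, 0.0157, 0.1789]
tcp_rot: [180.0, -0.0, 100.5]
wrist_force: [-3.9, 1.3, 6.0]
opening: 0.0171
grasp_force: 81.8
```

```bash
python3 - <<'E'
from h import *
a=cam('scene')['img'][225:305,215:325]
cv2.imwrite('pics/B.png',cv2.resize(a,None,fx=7,fy=7,interpolation=cv2.INTER_CUBIC)); o=bot.get_obs(); print(o['ee_pos'],o['wrist_force'],np.array(tray(o['ee_pos'])))
E
```

```text
[0.58362861 0.01568463 0.17887364] [-3.90693613  1.59026962  4.22921557] [-1.86679400e-02  8.80690235e-05]
```

View pics/B.png

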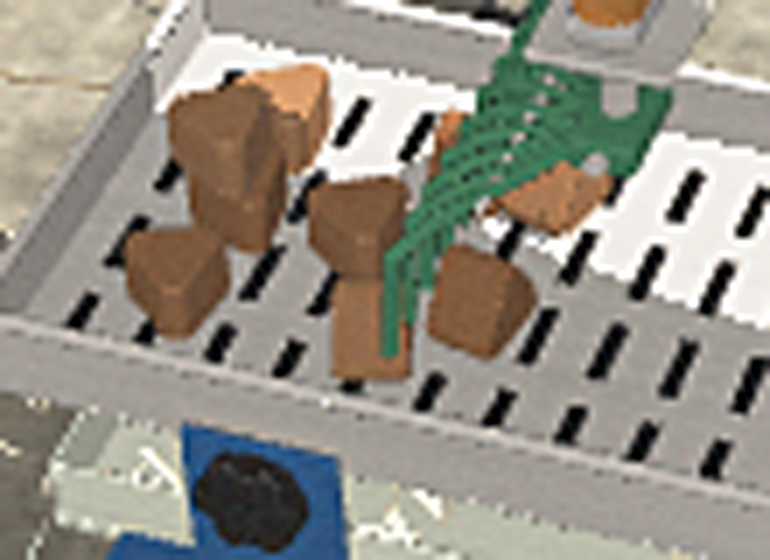

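A tine is resting on a stone, either the front-left or the front-right one. The moment will tell which side.

```bash
python3 - <<'E'
from h import *
F=[];M=[]
for i in range(6): cam('scene'); o=bot.get_obs(); F.append(o['wrist_force']);M.append(o['torque'])
F=np.mean(F,0)-[0,0,-2.4];M=np.mean(M,0); print(F,M, 'tray axes F',F[:2]@ex,F[:2]@ey,'M',M[:2]@ex,M[:2]@ey)
c=cam('scene')
q=lambda u,v,z:np.round(np.array(tray(at(c,215+u/7,225+v/7,z)))*1000)
print('frontL top front corners',q(408,290,.08),q(333,285,.08),'bottom',q(408,380,.06),q(333,375,.06))
print('fallL',q(432,320,.06),q(485,358,.06),q(535,300,.06),'fallR',q(555,235,.06),q(490,215,.06),'frontC',q(365,280,.06),q(400,250,.06), q(405,180,.08),q(310,195,.08))
E
```

```text
[-3.85460281  0.60222116  8.43413485] [ 0.07754402  0.9376597  -0.03699513] tray axes F -3.6803110378689547 1.2945824836612148 M 0.24712044436156652 0.9078272240005251
frontL top front corners [31. 27.] [50. 31.] bottom [27. 40.] [47. 44.]
fallL [29. 16.] [10. 25.] [5. 0.] fallR [  9. -26.] [ 29. -29.] frontC [52.  7.] [48. -8.] [ 48. -14.] [70. -1.]
```

I'll change the plan, because a diagonal rake separates them better. At -40° to the tray the line runs behind front-left and fallen-left, clear of the others, and both can go to the near third. I raise, turn and shift.

Request:
{"name": "play_rows", "arguments": {"steps": [[[0,0,-0.015,0],[0,0,-0.015,0],[0,0,-0.016,0],[0,0,0,0.1164],[0,0,0,0.1164]]]}}

```text
time: 17.03
ee_pos: [0.5845, 0.0156, 0.2248]
tcp_rot: [179.9, -0.0, 86.9]
wrist_force: [0.7, 0.2, -2.7]
opening: 0.017
grasp_force: 80.8
```

Request:
{"name": "play_rows", "arguments": {"steps": [[[0,0,0,0.1164],[0,0,0,0.1164],[0,0,0,0.1164],[0,0,0,0.1164],[0.0,0,0,0]]]}}

```text
time: 17.45
ee_pos: [0.5839, 0.0155, 0.2235]
tcp_rot: [-180.0, 0.0, 60.2]
wrist_force: [-0.1, 0.5, -2.2]
opening: 0.0168
grasp_force: 80.8
```

Request:
{"name": "play_rows", "arguments": {"steps": [[[0.022,-0.002,0,0],[0.022,-0.002,0,0],[0.0223,-0.0022,0,0],[0,0,0.015,0],[0,0,0.015,0]]]}}

```text
time: 17.87
ee_pos: [0.612, 0.0776, 0.1937]
tcp_rot: [180.0, -0.0, 60.8]
wrist_force: [0.1, -1.0, -2.9]
opening: 0.0172
grasp_force: 80.9
```

Request:
{"name": "play_rows", "arguments": {"steps": [[[0,0,0.009,0],[0,0,0.003,0],[0,0,0.003,0],[0,0,0,0],[0,0,0,0]]]}}

```text
time: 18.28
ee_pos: [0.6112, 0.0762, 0.18]
tcp_rot: [180.0, -0.0, 60.5]
wrist_force: [0.4, 0.1, -1.7]
opening: 0.0171
grasp_force: 80.8
```

```bash
python3 - <<'E'
from h import *
o=bot.get_obs(); print(o['ee_pos'],o['wrist_force'],np.array(tray(o['ee_pos']))*1000)
E
```

```text
[0.61116442 0.07615307 0.1799983 ] [ 0.3953296   0.08658944 -1.66574419] [19.42627939 54.52594988]
```

Request:
{"name": "play_rows", "arguments": {"steps": [[[0,0,0.004,0],[0,0,0.004,0],[0,0,0,0],[0,0,0,0],[0,0,0,0]]]}}

```text
time: 18.7
ee_pos: [0.611, 0.0764, 0.1714]
tcp_rot: [180.0, 0.0, 60.5]
wrist_force: [0.1, 0.2, -2.5]
opening: 0.0175
grasp_force: 80.8
```

Request:
{"name": "play_rows", "arguments": {"steps": [[[0,0,0.004,0],[0,0,0.003,0],[0,0,0.002,0],[0,0,0,0],[0,0,0,0]]]}}

```text
time: 19.12
ee_pos: [0.611, 0.0764, 0.1622]
tcp_rot: [-180.0, 0.0, 60.5]
wrist_force: [0.1, 0.3, -2.7]
opening: 0.0169
grasp_force: 80.8
```

Clear to the deck. Now for light contact, then the draw.

Request:
{"name": "play_rows", "arguments": {"steps": [[[0,0,0.001,0],[0,0,0,0],[0,0,0.0005,0],[0,0,0,0],[0,0,0,0]]]}}

```text
time: 19.53
ee_pos: [0.6109, 0.0764, 0.1612]
tcp_rot: [180.0, -0.0, 60.5]
wrist_force: [-3.8, -0.4, 3.0]
opening: 0.0174
grasp_force: 81.6
```

Request:
{"name": "play_rows", "arguments": {"steps": [[[-0.0026,-0.0031,0.0003,0],[-0.0026,-0.0031,0,0],[-0.0026,-0.0031,0,0],[-0.0026,-0.0031,0,0],[-0.0026,-0.0031,0,0]]]}}

```text
time: 19.95
ee_pos: [0.5908, 0.0726, 0.1606]
tcp_rot: [180.0, -0.0, 60.5]
wrist_force: [1.8, 0.7, -0.4]
opening: 0.0173
grasp_force: 80.9
```

Request:
{"name": "play_rows", "arguments": {"steps": [[[-0.0026,-0.0031,0.0006,0],[-0.0026,-0.0031,0.0003,0],[-0.0026,-0.0031,0.0001,0],[-0.0026,-0.0031,0,0],[-0.0026,-0.0031,0.0001,0]]]}}

```text
time: 20.37
ee_pos: [0.571, 0.069, 0.1596]
tcp_rot: [180.0, -0.0, 60.5]
wrist_force: [3.5, 1.2, 1.6]
opening: 0.0169
grasp_force: 81.1
```

Request:
{"name": "play_rows", "arguments": {"steps": [[[-0.0032,-0.0038,0.0001,0],[-0.0032,-0.0038,0.0001,0],[-0.0032,-0.0038,0.0001,0],[-0.0032,-0.0038,0,0],[-0.0032,-0.0038,0.0001,0]]]}}

```text
time: 20.78
ee_pos: [0.5463, 0.0644, 0.159]
tcp_rot: [180.0, -0.0, 60.5]
wrist_force: [2.8, 0.2, 2.1]
opening: 0.0172
grasp_force: 81.1
```

Request:
{"name": "play_rows", "arguments": {"steps": [[[-0.0032,-0.0038,0.0002,0],[-0.0032,-0.0038,0.0001,0],[-0.0032,-0.0038,0.0001,0],[-0.0032,-0.0038,0.0001,0],[-0.0032,-0.0038,0.0001,0]]]}}

```text
time: 21.2
ee_pos: [0.5219, 0.0598, 0.1584]
tcp_rot: [180.0, -0.0, 60.5]
wrist_force: [3.6, 0.6, 1.9]
opening: 0.0174
grasp_force: 81.1
```

Request:
{"name": "play_rows", "arguments": {"steps": [[[-0.0032,-0.0038,0.0001,0],[-0.0032,-0.0038,0.0001,0],[-0.0032,-0.0038,0.0001,0],[-0.0032,-0.0038,0,0],[-0.0032,-0.0038,0.0001,0]]]}}

```text
time: 21.62
ee_pos: [0.4975, 0.0553, 0.158]
tcp_rot: [180.0, -0.0, 60.5]
wrist_force: [4.4, 1.8, 2.2]
opening: 0.0169
grasp_force: 81.1
```

```bash
python3 - <<'E'
from h import *
o=bot.get_obs();p=np.array(tray(o['ee_pos']))*1000; print(o['ee_pos'],o['wrist_force'],p+45*np.array([.766,-.643]))
a=cam('scene')['img'][210:340,200:385]
cv2.imwrite('pics/C.png',cv2.resize(a,None,fx=4.3,fy=4.3,interpolation=cv2.INTER_CUBIC))
E
```

```text
[0.4974951  0.05529628 0.15800332] [4.41584038 1.78902257 2.2316599 ] [-61.67047905  25.79800449]
```

View pics/C.png

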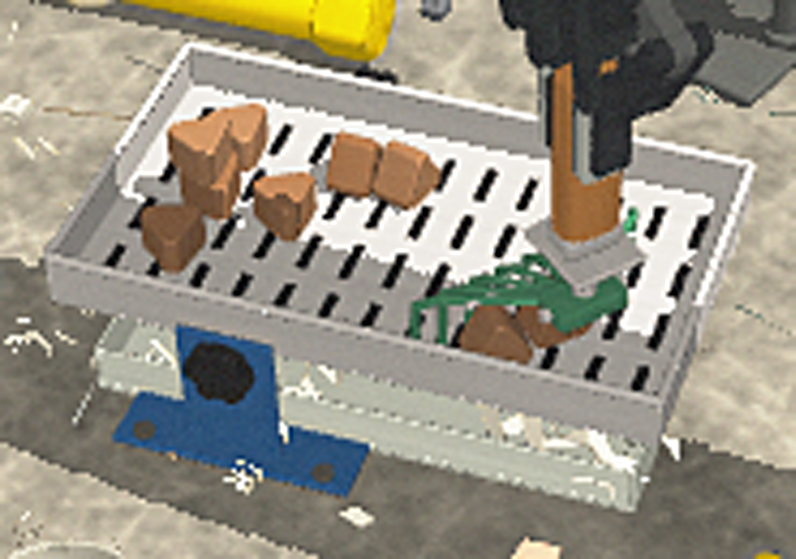

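The diagonal pull worked: both stones sit ahead of the tines at (500,330) and (550,330). The others are undisturbed. I'll draw 18 mm further, then lift.

Request:
{"name": "play_rows", "arguments": {"steps": [[[-0.0032,-0.0038,0.0001,0],[-0.0032,-0.0038,0.0001,0],[-0.0032,-0.0038,0.0001,0],[-0.002,-0.0023,0,0],[0,0,0,0]]]}}

```text
time: 22.08
ee_pos: [0.4793, 0.0518, 0.1579]
tcp_rot: [-180.0, 0.0, 60.5]
wrist_force: [-2.2, 0.1, 5.9]
opening: 0.0174
grasp_force: 81.9
```

Request:
{"name": "play_rows", "arguments": {"steps": [[[0.001,0.0012,-0.004,0],[0,0,-0.02,0],[0,0,-0.02,0],[0,0,-0.02,0],[0,0,-0.02,0]]]}}

```text
time: 22.5
ee_pos: [0.4809, 0.0521, 0.2416]
tcp_rot: [-179.8, 0.1, 60.5]
wrist_force: [0.7, -0.3, -2.0]
opening: 0.0176
grasp_force: 80.6
```

```bash
python3 - <<'E'
from h import *
c=cam('scene'); o=bot.get_obs();p=np.array(tray(o['ee_pos']))*1000; print(o['ee_pos'],p)
q=lambda u,v,z:np.round(np.array(tray(at(c,200+u/4.3,210+v/4.3,z)))*1000)
for n,u,v in [('C',285,207),('R',354,167),('fR',407,177),('farL',173,235),('farCbottom',210,185),('farR',245,135),('n1',497,333),('n2',550,325)]: print(n,q(u,v,.07))
print('front bottoms C',q(290,240,.06),q(313,215,.06),'farC bottom front',q(218,217,.06),q(240,180,.06),'farL',q(175,270,.06),q(205,240,.06))
# brown blobs
h=cv2.cvtColor(c['img'],cv2.COLOR_BGR2HSV); m=cv2.inRange(h,(5,70,40),(16,200,235))
n,l,st,ce=cv2.connectedComponentsWithStats(m)
for i in range(1,n):
    if st[i,4]>60 and 210<ce[i][1]<330 and 200<ce[i][0]<390: print(ce[i].round(),st[i],np.round(np.array(tray(at(c,*ce[i],.07)))*1000))
E
```

```text
[0.48178377 0.05220172 0.24546318] [-112.15266504   54.55341865]
C [56. -1.]
R [ 37. -36.]
fR [ 12. -36.]
farL [97. 31.]
farCbottom [94. -5.]
farR [ 93. -41.]
n1 [-58.  46.]
n2 [-78.  34.]
front bottoms C [51.  9.] [ 47. -10.] farC bottom front [87.  4.] [ 88. -22.] farL [92. 42.] [87. 20.]
[345. 213.] [338 183  18  47 425] [ -46. -182.]
[247. 251.] [232 234  30  40 615] [100.  -8.]
[288. 249.] [276 241  27  18 329] [ 26. -38.]
[266. 257.] [259 250  15  16 184] [59. -4.]
[331. 287.] [315 277  32  20 337] [-85.  37.]
```

Near stones are now at x ≈ -75 and -94. Next is a straight rake behind centre, right and fallen-right: insert at x = 79 and draw to x ≈ 33, which leaves them in the middle.

Request:
{"name": "play_rows", "arguments": {"steps": [[[0,0,0,-0.1164],[0,0,0,-0.1164],[0,0,0,-0.1164],[0,0,0,-0.1164],[0,0,0,-0.1164]]]}}

```text
time: 22.97
ee_pos: [0.4812, 0.0522, 0.2402]
tcp_rot: [-179.8, 0.0, 94.1]
wrist_force: [-0.4, 0.3, -1.6]
opening: 0.0172
grasp_force: 80.7
```

Request:
{"name": "play_rows", "arguments": {"steps": [[[0,0,0,-0.1164],[-0.0136,0.0365,0,0],[-0.0136,0.0365,0,0],[-0.0136,0.0365,0,0],[-0.0136,0.0365,0,0]]]}}

```text
time: 23.38
ee_pos: [0.6362, 0.0249, 0.2401]
tcp_rot: [-179.8, -0.0, 100.5]
wrist_force: [0.3, 0.4, -1.3]
opening: 0.017
grasp_force: 80.8
```

Request:
{"name": "play_rows", "arguments": {"steps": [[[0,0,0,0],[0,0,0.02,0],[0,0,0.02,0],[0,0,0,0],[0,0,0,0]]]}}

```text
time: 23.8
ee_pos: [0.6341, 0.0253, 0.1996]
tcp_rot: [-179.7, -0.0, 100.5]
wrist_force: [-0.5, -0.2, -2.6]
opening: 0.0169
grasp_force: 81.1
```

```bash
python3 - <<'E'
from h import *
o=bot.get_obs();p=np.array(tray(o['ee_pos']))*1000; print(o['ee_pos'],o['tcp_rot'],p,o['wrist_force'])
E
```

```text
[0.63411703 0.02528507 0.19964512] [-1.79720762e+02 -3.62945167e-02  1.00480259e+02] [32.72459161  0.3269611 ] [-0.51676241 -0.22242179 -2.55082362]
```

Request:
{"name": "play_rows", "arguments": {"steps": [[[0,0.001,0.01,0],[0,0,0.008,0],[0,0,0.003,0],[0,0,0,0],[0,0,0,0]]]}}

```text
time: 24.22
ee_pos: [0.6362, 0.0256, 0.181]
tcp_rot: [180.0, 0.0, 100.5]
wrist_force: [-0.0, 0.3, -2.5]
opening: 0.0174
grasp_force: 81.2
```

Request:
{"name": "play_rows", "arguments": {"steps": [[[0,0,0.004,0],[0,0,0,0],[0,0,0.004,0],[0,0,0,0],[0,0,0,0]]]}}

```text
time: 24.63
ee_pos: [0.6362, 0.0255, 0.1724]
tcp_rot: [-180.0, -0.0, 100.5]
wrist_force: [0.4, 0.2, -2.3]
opening: 0.017
grasp_force: 81.2
```

Request:
{"name": "play_rows", "arguments": {"steps": [[[0,0,0.005,0],[0,0,0.004,0],[0,0,0.001,0],[0,0,0,0],[0,0,0,0]]]}}

```text
time: 25.05
ee_pos: [0.6363, 0.0255, 0.1626]
tcp_rot: [-180.0, 0.0, 100.5]
wrist_force: [0.5, -0.4, -2.7]
opening: 0.0172
grasp_force: 81.0
```

Request:
{"name": "play_rows", "arguments": {"steps": [[[0,-0.004,0.001,0],[0,-0.004,0.0005,0],[0,-0.004,0.0002,0],[0,-0.004,0,0],[0,-0.004,0,0]]]}}

```text
time: 25.47
ee_pos: [0.6162, 0.0218, 0.1612]
tcp_rot: [180.0, 0.0, 100.5]
wrist_force: [1.0, 0.1, -1.5]
opening: 0.0171
grasp_force: 81.1
```

Request:
{"name": "play_rows", "arguments": {"steps": [[[0,-0.004,0,0],[0,-0.004,0.0001,0],[0,-0.004,0,0],[0,-0.004,0.0001,0],[0,-0.004,0,0]]]}}

```text
time: 25.88
ee_pos: [0.5966, 0.0182, 0.1608]
tcp_rot: [180.0, -0.0, 100.5]
wrist_force: [2.1, 0.3, -1.7]
opening: 0.0173
grasp_force: 81.1
```

Request:
{"name": "play_rows", "arguments": {"steps": [[[0,-0.002,0.0006,0],[0,-0.003,0.0003,0],[0,-0.003,0.0001,0],[0,0,0,0],[0,0,0,0]]]}}

```text
time: 26.3
ee_pos: [0.5888, 0.0167, 0.1601]
tcp_rot: [-180.0, 0.0, 100.5]
wrist_force: [-1.0, 0.3, 3.8]
opening: 0.0171
grasp_force: 82.0
```

Request:
{"name": "play_rows", "arguments": {"steps": [[[0,0.002,-0.004,0],[0,0,-0.02,0],[0,0,-0.02,0],[0,0,-0.02,0],[0,0,-0.02,0]]]}}

```text
time: 26.72
ee_pos: [0.5907, 0.0172, 0.2441]
tcp_rot: [-179.9, -0.0, 100.5]
wrist_force: [-0.4, 0.1, -2.1]
opening: 0.0175
grasp_force: 81.0
```

```bash
cat >> h.py <<'E'
def blobs():
    c=cam('scene'); h=cv2.cvtColor(c['img'],cv2.COLOR_BGR2HSV); m=cv2.inRange(h,(5,70,40),(16,200,235))
    n,l,st,ce=cv2.connectedComponentsWithStats(m)
    for i in range(1,n):
        if st[i,4]>60 and 210<ce[i][1]<330 and 200<ce[i][0]<390: print(ce[i].round(),st[i],np.round(np.array(tray(at(c,*ce[i],.07)))*1000))
    o=bot.get_obs(); print(o['ee_pos'],o['wrist_force'],np.array(tray(o['ee_pos']))*1000)
E
python3 -c "
from h import *
blobs()"
```

```text
[247. 251.] [232 234  31  39 614] [100.  -8.]
[292. 255.] [279 243  30  29 490] [ 12. -25.]
[331. 287.] [315 277  32  20 338] [-85.  37.]
[0.5914483  0.01720786 0.2482881 ] [-3.32038561e+00  2.43212870e-01  1.97936276e-03] [-10.701605    0.1607616]
```

The three middle stones form one group around x ≈ 12. Next I knock the far-centre top off with a raised pass from x = 121.

Request:
{"name": "play_rows", "arguments": {"steps": [[[0,0.029,0,0],[0,0.029,0,0],[0,0.029,0,0],[0,0,0,0],[0,0,0.01,0]]]}}

```text
time: 27.18
ee_pos: [0.6782, 0.0334, 0.2312]
tcp_rot: [-179.8, -0.0, 100.5]
wrist_force: [0.1, 0.1, -2.5]
opening: 0.0171
grasp_force: 81.3
```

Request:
{"name": "play_rows", "arguments": {"steps": [[[0,0,0.02,0],[0,0,0.015,0],[0,0,0.009,0],[0,0,0,0],[0,0,0,0]]]}}

```text
time: 27.6
ee_pos: [0.6762, 0.0329, 0.1894]
tcp_rot: [-179.9, -0.0, 100.5]
wrist_force: [-0.0, 0.4, -1.8]
opening: 0.0169
grasp_force: 80.9
```

```bash
python3 -c "
from h import *
blobs()"
```

```text
[247. 252.] [232 234  30  40 610] [100.  -7.]
[292. 255.] [279 243  30  29 488] [ 12. -25.]
[331. 287.] [315 277  32  20 336] [-85.  37.]
[0.67658321 0.03298982 0.19043888] [-0.29195626  1.1779621  -2.18617042] [75.88375231  0.16384403]
```

Clear. Now a push of about 28 mm, then a stop.

Request:
{"name": "play_rows", "arguments": {"steps": [[[0,-0.006,0,0],[0,-0.006,0,0],[0,-0.006,0,0],[0,-0.005,0,0],[0,0,0,0]]]}}

```text
time: 28.07
ee_pos: [0.6531, 0.0286, 0.1908]
tcp_rot: [180.0, 0.0, 100.5]
wrist_force: [-0.9, 0.2, -2.0]
opening: 0.0172
grasp_force: 81.0
```

```bash
python3 -c "
from h import *
blobs()"
```

```text
[249. 254.] [232 236  34  37 536] [92. -3.]
[292. 255.] [279 243  30  29 489] [ 12. -25.]
[331. 287.] [315 277  32  20 340] [-86.  37.]
[0.6535265  0.02868289 0.19055779] [ 1.19000063 -0.21798871 -2.38367312] [52.42824858  0.13079552]
```

Request:
{"name": "play_rows", "arguments": {"steps": [[[0,-0.005,0,0],[0,-0.004,0,0],[0,0,0,0],[0,0,0,0],[0,0,0,0]]]}}

```text
time: 28.53
ee_pos: [0.6452, 0.0272, 0.1898]
tcp_rot: [180.0, -0.0, 100.5]
wrist_force: [-0.1, -0.4, -2.4]
opening: 0.0175
grasp_force: 81.0
```

```bash
python3 -c "
from h import *
blobs()
a=cam('scene')['img'][210:340,200:385]
cv2.imwrite('pics/D.png',cv2.resize(a,None,fx=4.3,fy=4.3,interpolation=cv2.INTER_CUBIC))"
```

```text
[251. 256.] [232 238  35  36 501] [87.  3.]
[292. 255.] [279 243  30  29 489] [ 12. -25.]
[331. 287.] [315 277  32  20 340] [-85.  37.]
[0.64525114 0.02720809 0.18971677] [-0.20073359 -0.15575037 -3.36804146] [44.02269921  0.18875093]
```

Request:
{"name": "play_rows", "arguments": {"steps": [[[0,-0.004,0,0],[0,-0.003,0,0],[0,0,0,0],[0,0,0,0],[0,0,0,0]]]}}

```text
time: 29.05
ee_pos: [0.6383, 0.0259, 0.1899]
tcp_rot: [180.0, 0.0, 100.5]
wrist_force: [-0.7, 0.3, -2.5]
opening: 0.0172
grasp_force: 81.2
```

```bash
python3 -c "
from h import *
blobs()
h=cv2.cvtColor(cam('scene')['img'],cv2.COLOR_BGR2HSV)
m=cv2.inRange(h,(5,70,40),(16,200,235));v=h[...,2]
for r in range(230,280): print(r,''.join(chr(97+v[r,c]//12) if m[r,c] else ('G' if 50<h[r,c,0]<90 and h[r,c,1]>90 else '.') for c in range(226,312)))"
```

```text
[258. 253.] [247 241  20  22 269] [78. -9.]
[292. 255.] [279 243  30  29 488] [ 12. -25.]
[239. 265.] [232 258  16  15 152] [99. 32.]
[331. 287.] [315 277  32  20 340] [-85.  37.]
[0.63829968 0.02590988 0.18986723] [-0.31676333  0.62288858 -2.1745594 ] [36.95105989  0.17908383]
230 ..............................GGGGGGGGGGGGGGGG.....GGGG...............................
231 ............................GGGGGGG..GGGGGGGGGGG.GGGGGG...............................
232 ...........................GGGG.GG..GGGGGGGGGGGGGGGGGG................................
233 ...........................GGGGGGG.GGGGGGGGGGGGGGGGGGG................................
234 ...........................GGGGGG...GGGGGGGGGGGGGGGGG.................................
235 ..........................GGGGGG.GGGGGGGGGGGGGGGGGGGG.................................
236 ......................i..GGGG.GG..GGGGGGGGG....GGGGG..................................
237 ......................p.GGGGGGG..GGGGGGG.GG....GGGG...................................
238 ......................k.GGGGGGGGGGGGGG.........GGGG...................................
23
[... 3028 characters left out ...]
...............................................................
273 ...............l......................................................................
274 ......................................................................................
275 ......................................................................................
276 ......................................................................................
277 ......................................................................................
278 ......................................................................................
279 .....................................................................................G
```

The dump shows a stone face at u 254-267, v 248-262 on the deck, just ahead of the far row, so the top has come down. I'll lift away towards the stand and take the last close look there.

Request:
{"name": "play_rows", "arguments": {"steps": [[[0,0,-0.014,0],[0,0,-0.014,0],[0,0,-0.014,0],[0,0,-0.014,0],[0,0,-0.019,0]]]}}

```text
time: 29.57
ee_pos: [0.6381, 0.0259, 0.2646]
tcp_rot: [-179.9, -0.0, 100.5]
wrist_force: [-0.4, -0.7, -2.6]
opening: 0.0169
grasp_force: 80.9
```

Request:
{"name": "play_rows", "arguments": {"steps": [[[-0.0301,-0.0034,0,0],[-0.0301,-0.0034,0,0],[-0.0301,-0.0034,0,0],[-0.0301,-0.0034,0,0],[-0.0301,-0.0034,0,0]]]}}

```text
time: 29.98
ee_pos: [0.649, -0.1265, 0.2648]
tcp_rot: [180.0, 0.0, 100.5]
wrist_force: [0.0, 0.5, -2.9]
opening: 0.017
grasp_force: 81.1
```

Request:
{"name": "play_rows", "arguments": {"steps": [[[-0.0301,-0.0034,0,0],[-0.0301,-0.0034,0,0],[-0.0301,-0.0034,0,0],[-0.0301,-0.0034,0,0],[-0.0301,-0.0034,0,0]]]}}

```text
time: 30.4
ee_pos: [0.6595, -0.2777, 0.2648]
tcp_rot: [180.0, 0.0, 100.5]
wrist_force: [0.8, -0.7, -1.8]
opening: 0.0172
grasp_force: 81.1
```

Request:
{"name": "play_rows", "arguments": {"steps": [[[0,0,0,0.085],[0,0,0,0.085],[0,0,0,0.085],[0,0,0,0.085],[0,0,0,0]]]}}

```text
time: 30.82
ee_pos: [0.6597, -0.2764, 0.2645]
tcp_rot: [-180.0, -0.0, 80.8]
wrist_force: [0.0, 0.2, -3.3]
opening: 0.0174
grasp_force: 81.2
```

```bash
python3 -c "
from h import *
blobs()
a=cam('scene')['img'][215:315,205:375]; b=cam('top')['img'][165:290,250:350]
b=cv2.resize(b,None,fx=4.6,fy=4.6,interpolation=cv2.INTER_CUBIC); a=cv2.resize(a,(335,197),interpolation=cv2.INTER_CUBIC)
o=np.zeros((575,795,3),np.uint8);o[:,:460]=b;o[:197,460:]=a;
s=cv2.resize(cam('scene')['img'][225:275,225:315],(335,186),interpolation=cv2.INTER_CUBIC);o[200:386,460:]=s
cv2.imwrite('pics/E.png',o)"
```

```text
[250. 253.] [232 234  35  40 680] [91. -5.]
[292. 255.] [279 242  30  30 491] [ 12. -25.]
[331. 287.] [315 277  32  20 333] [-85.  37.]
[ 0.6597058  -0.27635639  0.26462713] [ 0.04410381  0.5099335  -1.79205818] [   2.91507893 -300.92666772]
```

View pics/E.png

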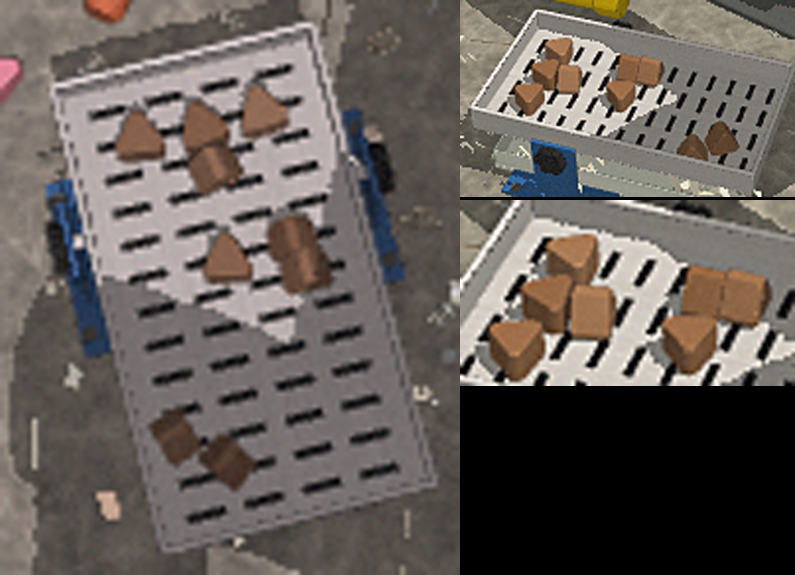

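All stones look one deep. Far: (140,137), (206,125), (265,110) and (215,165). Middle: (228,258), (290,238) and (307,272). Near: (175,437) and (228,462). I'll check positions and whether the dropped stone is flat on the deck.

```bash
python3 - <<'E'
from h import *
t=cam('top');s=cam('scene')
for n,p,z in [('fL',(140,137),.078),('fC',(206,128),.078),('fR',(265,112),.078),('drop',(215,165),.074),('mC',(228,260),.078),('mR',(290,236),.072),('mR2',(307,272),.072),('n1',(175,437),.072),('n2',(228,462),.072)]:
    print(n,np.round(np.array(tray(at(t,250+p[0]/4.6,165+p[1]/4.6,z)))*1000))
def tri(p,q):
    o1,d1=ray(t,250+p[0]/4.6,165+p[1]/4.6);o2,d2=ray(s,225+q[0]/3.72,225+q[1]/3.72); A=np.array([d1,-d2]).T
    k=np.linalg.lstsq(A,o2-o1,rcond=None)[0]; a,b=o1+k[0]*d1,o2+k[1]*d2
    return ((a+b)/2).round(4),np.linalg.norm(a-b).round(4)
print('drop right-front-ish corner top',tri((235,152),(610,290)) if 0 else '')
print('drop ctr',tri((215,165),(592-460,310-200)),'mR2',tri((307,272),(745-460,296-200)),'mR',tri((290,238),(706-460,291-200)))
E
```

```text
fL [96. 35.]
fC [92. -3.]
fR [ 93. -38.]
drop [71. -3.]
mC [14.  3.]
mR [ 20. -34.]
mR2 [ -2. -39.]
n1 [-76.  55.]
n2 [-96.  30.]
drop right-front-ish corner top 
drop ctr (array([0.6712, 0.0287, 0.0741]), np.float64(0.0016)) mR2 (array([ 0.607 , -0.0194,  0.0726]), np.float64(0.0004)) mR (array([ 0.6262, -0.0112,  0.0747]), np.float64(0.0007))
```

Everything is in place: four stones in the far third, three within 2 cm of the middle, and two near at x ≈ -76 and -96. Now I hang the rake back by the reverse path.

Request:
{"name": "play_rows", "arguments": {"steps": [[[0,0,0.022,0],[0,0,0.022,0],[0,0,0.022,0],[0,0,0.022,0],[0,0,0.022,0]]]}}

```text
time: 31.53
ee_pos: [0.6594, -0.2761, 0.1538]
tcp_rot: [180.0, 0.0, 81.1]
wrist_force: [0.5, 0.8, -2.2]
opening: 0.0168
grasp_force: 81.1
```

Request:
{"name": "play_rows", "arguments": {"steps": [[[0,0,0.01,0],[0,0,0.01,0],[0,0,0,0],[0,0,0,0],[0,0,0,0]]]}}

```text
time: 31.95
ee_pos: [0.66, -0.2764, 0.1361]
tcp_rot: [179.9, 0.0, 81.0]
wrist_force: [0.6, -0.9, -1.4]
opening: 0.0169
grasp_force: 80.9
```

```bash
python3 -c "
from h import *
o=bot.get_obs();print(o['ee_pos'],o['tcp_rot'],o['wrist_force'])
d=np.array([.5962,-.2664])-o['ee_pos'][:2];y=np.radians(81);print(d@[np.cos(y),np.sin(y)],d@[np.sin(y),-np.cos(y)])"
```

```text
[ 0.66001578 -0.27639862  0.13607634] [1.79912659e+02 2.28328574e-02 8.10211939e+01] [ 0.64551681 -0.93908316 -1.42003159]
-0.00010746938438847954 -0.06459422733884344
```

Request:
{"name": "play_rows", "arguments": {"steps": [[[0,0,0.002,0],[0,-0.008,0,0],[0,-0.008,0,0],[0,-0.008,0,0],[0,-0.008,0,0]]]}}

```text
time: 32.37
ee_pos: [0.628, -0.2713, 0.1336]
tcp_rot: [179.9, 0.0, 81.0]
wrist_force: [0.3, 0.1, -2.2]
opening: 0.0167
grasp_force: 81.0
```

Request:
{"name": "play_rows", "arguments": {"steps": [[[0,-0.008,0,0],[0,-0.008,0,0],[0,-0.008,0,0],[0,-0.006,0,0],[0,-0.0025,0,0]]]}}

```text
time: 32.78
ee_pos: [0.5956, -0.2663, 0.1337]
tcp_rot: [179.9, 0.0, 81.0]
wrist_force: [-0.6, 0.4, -2.1]
opening: 0.017
grasp_force: 81.1
```

Request:
{"name": "play_rows", "arguments": {"steps": [[[0,0,0,0],[0,0,0.003,0],[0,0,0.003,0],[0,0,0.002,0],[0,0,0,0]]]}}

```text
time: 33.2
ee_pos: [0.5961, -0.2661, 0.1243]
tcp_rot: [-180.0, -0.0, 81.0]
wrist_force: [-1.1, -0.2, -2.8]
opening: 0.0166
grasp_force: 81.0
```

Request:
{"name": "play_rows", "arguments": {"steps": [[[0,0,0.001,0],[0,0,0,0],[0,0,0,0],[0,0,0,0],[0,0,0,0]]]}}

```text
time: 33.62
ee_pos: [0.5961, -0.2662, 0.1242]
tcp_rot: [180.0, 0.0, 81.0]
wrist_force: [-0.6, 1.0, 4.4]
opening: 0.017
grasp_force: 81.7
```

Request:
{"name": "play_rows", "arguments": {"steps": [[[0,0,0.0005,0],[0,0,0,0],[0,0,0,0],[0,0,0,0],[0,0,0,0]]]}}

```text
time: 34.03
ee_pos: [0.5962, -0.2662, 0.1242]
tcp_rot: [179.9, 0.0, 81.0]
wrist_force: [-0.6, 0.5, 7.3]
opening: 0.0172
grasp_force: 82.5
```

Seated: the same height as before, and the weight is taken. Now release and withdraw upward.

Request:
{"name": "play_rows", "arguments": {"steps": [[[0,0,-0.001,0],[0,0,0,0],[0,0,0,0],[0,0,0,0],[0,0,0,0]]], "gripper": 0.085}}

```text
time: 34.45
ee_pos: [0.5958, -0.2662, 0.124]
tcp_rot: [-180.0, -0.0, 81.0]
wrist_force: [0.3, -0.5, 0.3]
opening: 0.0764
grasp_force: 0.0
```

Request:
{"name": "play_rows", "arguments": {"steps": [[[0,0,0,0],[0,0,0,0],[0,0,0,0],[0,0,-0.01,0],[0,0,-0.015,0]]]}}

```text
time: 34.87
ee_pos: [0.5952, -0.2658, 0.1486]
tcp_rot: [-179.9, -0.0, 81.0]
wrist_force: [1.2, 0.1, -0.7]
opening: 0.085
grasp_force: 0.0
```

Request:
{"name": "play_rows", "arguments": {"steps": [[[0,0,-0.025,0],[0,0,-0.025,0],[0,0,-0.025,0],[0,0,-0.025,0],[0,0,-0.02,0]]]}}

```text
time: 35.28
ee_pos: [0.5958, -0.2661, 0.2723]
tcp_rot: [179.9, 0.0, 81.0]
wrist_force: [-0.2, -0.4, 0.1]
opening: 0.085
grasp_force: 0.0
```

Request:
{"name": "play_rows", "arguments": {"steps": [[[0,0,0,0],[0,0,0,0],[0,0,0,0],[0,0,0,0],[0,0,0,0]]]}}

```text
time: 35.7
ee_pos: [0.5956, -0.266, 0.2681]
tcp_rot: [-179.9, -0.0, 81.0]
wrist_force: [-1.3, -0.5, -1.2]
opening: 0.0853
grasp_force: 0.0
```

```bash
python3 -c "
from h import *
blobs()
a=cv2.imread('pics/scene0.png');b=cam('scene')['img']
d=(np.abs(a.astype(int)-b).max(2)>50)
for n,(r0,r1,c0,c1) in dict(rakegrip=(150,180,355,375),head=(180,212,325,362),stand=(180,230,320,400),magnet=(208,240,418,464),marker=(335,405,365,390),tin=(330,398,185,245)).items(): print(n,d[r0:r1,c0:c1].mean().round(3))
h=cv2.cvtColor(b,cv2.COLOR_BGR2HSV)
for im in(a,b):
  m=cv2.inRange(cv2.cvtColor(im,cv2.COLOR_BGR2HSV),(8,150,120),(18,255,255))[130:185,345:385];print('grip',m.sum()//255,np.argwhere(m).mean(0) if m.any() else 0)
"
```

```text
[250. 253.] [233 234  34  40 683] [91. -5.]
[292. 255.] [279 242  30  30 489] [ 12. -25.]
[331. 287.] [315 277  32  20 335] [-86.  37.]
[ 0.59562458 -0.26601697  0.26834632] [-0.31107681  0.10551288 -1.40715014] [ -58.20887939 -279.08250512]
rakegrip 0.075
head 0.034
stand 0.076
magnet 0.473
marker 0.434
tin 0.0
grip 387 [23.63307494 19.42118863]
grip 389 [23.84318766 19.90231362]
```

The rake hangs as it did at first. The magnet and marker differences are probably the arm's shadow or occlusion, so I'll check their colours in the top view and hand in.

```bash
python3 -c "
from h import *
a=cv2.imread('pics/top0.png');b=cam('top')['img'];sa=cv2.imread('pics/scene0.png');sb=cam('scene')['img']
def c(im,lo,hi,r):
  m=cv2.inRange(cv2.cvtColor(im,cv2.COLOR_BGR2HSV),lo,hi)[r[0]:r[1],r[2]:r[3]];return m.sum()//255,np.argwhere(m).mean(0).round(1) if m.any() else 0
for x,y in((a,sa),(b,sb)):
  print('marker',c(x,(18,90,60),(32,255,255),(300,335,235,295)),c(y,(18,90,60),(32,255,255),(335,405,365,390)),'magnet',c(x,(0,150,60),(4,255,255),(265,310,405,450)),c(y,(0,150,60),(4,255,255),(205,245,410,470)))
print(bot.job_done())"
```

```text
marker (np.uint64(108), array([10.6, 45.8])) (np.uint64(194), array([12.9, 12.9])) magnet (np.uint64(707), array([25.5, 22.1])) (np.uint64(760), array([17.6, 29.1]))
marker (np.uint64(107), array([10.6, 45.9])) (np.uint64(193), array([12.9, 12.8])) magnet (np.uint64(0), 0) (np.uint64(774), array([17.6, 29.4]))
the job is handed in; nothing more can be done
None
```

Job handed in at about 36 s: by the camera two stones lie in the near third, three within 3 cm of the middle and four in the far third, all one deep; deck force stayed below about 9 N in every reading, the rake is back in its stand, and the tin, magnet and marker are unmoved.

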